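# Shut the parts tubes and hold them up on the cam lift

## Robot

A 6-joint arm with a two-finger parallel gripper is mounted at the origin on a cart in front of the work surface, level with it; the furniture and walls round the work are solid. World frame = base frame: x ahead of the robot, y to its left, z up, the work surface at z = 0. Lengths are in m, angles in rad, forces in N, time in s.
With the tool pointing down it reaches from about 0.225 to 0.875 m from the base axis. Payload 3.4 kg.
Tool frame: the origin (TCP) lies between the finger pads; the fingertips stand 19 mm ahead of it and the grasp point (between the pads) is the TCP; z points along the fingers, y is the line along which they close (so a half turn about z gives the same grasp; the last joint's range is limited). The gripper opens to 85 mm and grips with 20 to 120 N. Pads are 22 mm wide; open, the fingers measure 114 mm over their backs; the gripper's body (76 mm by 85 mm) begins 54 mm behind the grasp point. The pads swing forward as they close: fully open they stand 13 mm farther back than shut.
Start: joints at [1.103, 0.276, 1.505, -0, 1.361, -0.121], TCP at [0.195, 0.541, 0.25] pointing down, gripper open.
Joint ranges: [-2.89, 2.89], [-0.75, 2.08], [0.22, 2.7], [-1.18, 4.32], [0.11, 2.71], [-2.7, 2.7]. Speed limits (rad/s): [2.57, 2.57, 3.14, 3.14, 3.14, 3.14].

## Interface

Orientations are given as a unit quaternion [w, x, y, z].
In Python, from rig import get_state, imaging, ticket gives the robot as it stands. The module is installed in compiled form; this text tells all that it offers.
- The arm moves only by the shell command python3 -m inch 'ROWS' [FORCE]. ROWS is JSON, a list of rows, each an object with "claw": the opening, from -1 (shut) to 1 (fully open); "travel": the shift along the world's x, y, z in units of 200 mm (1.0 is 200 mm), a list of three; "turn": the turn about the world's z in units of 180 degrees (1.0 is 180 degrees). A call has 1 to 5 rows; each row is the pose to reach, as a shift and turn from the pose commanded when the call began, turning the shorter way round; what a row does not reach only later rows make up. A row lasts 1/10 s, in which the tool goes at most 50 mm and 8.59 degrees, less where a joint would pass 70% of its speed; a pose out of reach is approached as far as the arm can. A call with a number of a shift or a turn outside -1 to 1 is refused whole. A call with a gripper value outside its range is refused whole. The fingers move at their own pace and stop on an object; FORCE is the grip in N (left out, the last holds). Time passes only in rows, so rows that repeat a pose let the fingers close. It gives the time, the measured TCP pose, the force, the opening and the grip force at its end, in the units of the state.
- get_state(): the state, without advancing time (a new reading comes with each control period).
- imaging.get_image(name): name is "side" or "top"; returns the picture (400x640x3 uint8, red, green, blue); there is no depth.
- imaging.camera_params(name): a dict with "camera_matrix" (3x3 intrinsics, pixels), "cam_to_world" (4x4, takes a point from camera to world coordinates). Camera axes: x right, y down, z forward; pixel columns grow to the right and rows downward; lengths in m; the calibration is good to about 2 mm. A picture is of the moment at which its call begins. camera_params takes no time and is no camera call.
- ticket.sign_off(): hands the job in; it is judged then, once.
The state is a dict: "clock": time; "qpos": joint angles; "qd": joint speeds; "effort": joint torques, N m; "position": TCP position; "ee_rot": TCP orientation; "contact_force": force on the tool from outside, world axes, zero at the start; "moment": the same for the moment, N m; "width": finger opening in m; "gripper_force": force on a finger pad.
Only numpy, scipy, OpenCV 4.12 (cv2) and the standard library are available. Lean on these libraries where they do the work, as an engineer would, in place of code of your own. Each camera call takes 0.05 s, during which the arm holds its last target. There are 200 camera calls.

## Task

Press shut every cap that stands open on the flip-cap parts tubes in the rack, while the tubes are still down. Then swing the cam lever at the end of the rack up to the cam's highest point, lever upright, so that all three tubes stand as far out of the rack as they go, and keep hold of the lever there with the fingers: the lever springs back, so the job ends with you still holding it up. Do not shift the side cutters, the note pad or the pencil.

Things in the scene. Friction and masses are not known exactly. Their poses are not given: they have to be found in the camera images.
- rack: bench-top aluminium rack, fixed to the desk (position and yaw vary), 70 (x) x 190 (y) x 86 mm high; origin at the centre of its underside, its own +y points along the row of tubes towards the end with the cam lever, its own -x is the front (towards the robot). Three square holes in its top, 54 mm apart along y; a camshaft runs along y under the tubes, with one lobe under each
- tube_a: square white flip-cap tube for small parts, 32 x 32 x 70 mm, 50 to 95 g, loose, standing upright in one of the rack's holes (any of the three) with 1 mm play all round; origin at the centre of its underside, which is 50 mm above the desk while the cam is down (tube top then 120 mm above the desk) and 62 mm at the cam's highest lift; axes parallel to the rack's
- cap_a (a joint): hinge of that tube's grey cap: 0 = shut flush on the tube, grows as the cap swings up and back about the tube's rear (+x) edge, 1.57 = standing upright, 2.2 = fully open; a light friction hinge, stays where it is left (about 0.2 N at the lip moves it). This cap starts open by 1.5 to 2.1 rad
- cap_a_hinge (a point): on the hinge line of that cap, mid-width, level with the tube's top, 17.5 mm behind the tube's centre; the cap is 34 x 34 mm and 6 mm thick, reaching 34.5 mm forward (-x of the rack) from here when shut, plus a thin 6 mm lip tab
- cap_a_lip (a point): tip of the lip tab of that cap, 40.5 mm from its hinge line; moves with the cap
- tube_b: square white flip-cap tube for small parts, 32 x 32 x 70 mm, 50 to 95 g, loose, standing upright in one of the rack's holes (any of the three) with 1 mm play all round; origin at the centre of its underside, which is 50 mm above the desk while the cam is down (tube top then 120 mm above the desk) and 62 mm at the cam's highest lift; axes parallel to the rack's
- cap_b (a joint): hinge of that tube's grey cap: 0 = shut flush on the tube, grows as the cap swings up and back about the tube's rear (+x) edge, 1.57 = standing upright, 2.2 = fully open; a light friction hinge, stays where it is left (about 0.2 N at the lip moves it). This cap starts open by 1.5 to 2.1 rad
- cap_b_hinge (a point): on the hinge line of that cap, mid-width, level with the tube's top, 17.5 mm behind the tube's centre; the cap is 34 x 34 mm and 6 mm thick, reaching 34.5 mm forward (-x of the rack) from here when shut, plus a thin 6 mm lip tab
- cap_b_lip (a point): tip of the lip tab of that cap, 40.5 mm from its hinge line; moves with the cap
- tube_c: square white flip-cap tube for small parts, 32 x 32 x 70 mm, 50 to 95 g, loose, standing upright in one of the rack's holes (any of the three) with 1 mm play all round; origin at the centre of its underside, which is 50 mm above the desk while the cam is down (tube top then 120 mm above the desk) and 62 mm at the cam's highest lift; axes parallel to the rack's
- cap_c (a joint): hinge of that tube's grey cap: 0 = shut flush on the tube, grows as the cap swings up and back about the tube's rear (+x) edge, 1.57 = standing upright, 2.2 = fully open; a light friction hinge, stays where it is left (about 0.2 N at the lip moves it). This cap starts shut
- cap_c_hinge (a point): on the hinge line of that cap, mid-width, level with the tube's top, 17.5 mm behind the tube's centre; the cap is 34 x 34 mm and 6 mm thick, reaching 34.5 mm forward (-x of the rack) from here when shut, plus a thin 6 mm lip tab
- cap_c_lip (a point): tip of the lip tab of that cap, 40.5 mm from its hinge line; moves with the cap
- lever (a joint): angle of the cam lever about its axle, which lies along the rack's y: 0 (start) = lever down, pointing to the rack's front (-x), 0.11 rad above level; grows as it swings up and over to the rear; 1.46 = upright, highest lift; 2.3 = stop, leaning to the rear, lift fallen again. Lift of the tubes = 14 mm cos(lever - 1.46) - 2 mm. A spring drives it back to 0: 0.6 N at the handle when down, 1.5 N upright
- lever_axle (a point): point on the cam lever's axle, mid-thickness of its arm, at rack (0, 108, 40 mm). The lever: steel arm 85 mm long from axle to handle, 8 mm thick, at the rack's +y end (arm at rack y = 104 to 112 mm), with a black round handle bar, 12 mm diameter, parallel to the rack's y axis, reaching outward from y = 112 to 172 mm
- lever_grip (a point): on the axis of the black handle bar, 27 mm from its free end, 85 mm from the axle, at rack y = 145 mm; about 49 mm above the desk with the lever down, 125 mm with it upright; moves with the lever
- side_cutters: bystander: side cutters with yellow handles, 41 x 114 x 11 mm, lying on the desk
- note_pad: bystander: yellow block of notes, 76 x 77 x 14 mm, on the desk
- pencil: bystander: green pencil, 112 mm long, 7 mm thick, lying on the desk
Mind the look-alikes: they are no part of the job. Leave any brown look-alike of the tube_b alone. Leave any green look-alike of the tube_a alone.

How it is judged:
By the outcome, as a careful person would: the job done as asked, in the order asked, and still so for the second after the job is handed in, while the arm keeps its last pose, push and grip.
It also fails if it takes over 51 s, if anything falls off the work surface, if the arm or the gripper's body presses on something with over 40 N, if the wrist force passes 120 N, or if a joint passes its speed limit or range.

## Working session

There is one attempt and no reset: what is moved stays moved. The work goes in short steps, Python scripts to look and compute and a shell command to move; the robot and the scene stay as the last step left them, time stands still between calls to the robot, and variables do not carry over. Pictures are saved under pics/ and viewed, at most 10 in all, crops included, and the job is handed in when it is done.

```bash
mkdir -p pics
python3 - <<'E'
from rig import get_state, imaging
import cv2
for n in("side","top"):
    im=imaging.get_image(n); cv2.imwrite(f"pics/{n}0.png",im[:,:,::-1])
    p=imaging.camera_params(n); print(n,p)
s=get_state(); print({k:s[k] for k in("clock","position","ee_rot","width","contact_force")})
E
```

```text
side {'camera_matrix': array([[450.34028312,   0.        , 320.20336954],
       [  0.        , 450.34028312, 194.80285086],
       [  0.        ,   0.        ,   1.        ]]), 'cam_to_world': array([[ 7.69795564e-01, -5.56465458e-01,  3.12667529e-01,
         2.36426544e-01],
       [-6.38290488e-01, -6.70954869e-01,  3.77365627e-01,
        -3.52741996e-01],
       [-2.05135035e-04, -4.90067095e-01, -8.71684691e-01,
         9.50291584e-01],
       [ 0.00000000e+00,  0.00000000e+00,  0.00000000e+00,
         1.00000000e+00]])}
top {'camera_matrix': array([[488.74732999,   0.        , 322.29633597],
       [  0.        , 488.74732999, 199.68373963],
       [  0.        ,   0.        ,   1.        ]]), 'cam_to_world': array([[ 0.01632686, -0.99547518,  0.09360877,  0.45702154],
       [-0.99940826, -0.01341294,  0.03167377, -0.00396396],
       [-0.03027488, -0.09407051, -0.99510511,  1.02388528],
       [ 0.        ,  0.        ,  0.        ,  1.        ]])}
{'clock': 0.1, 'position': array([0.19524611, 0.54037031, 0.24954036]), 'ee_rot': array([-2.30546671e-04,  1.72539609e-01,  9.85002240e-01, -7.85146484e-04]), 'width': 0.08557184374617503, 'contact_force': array([ 0.15896236,  0.25440177, -1.1074353 ])}
```

View pics/side0.png

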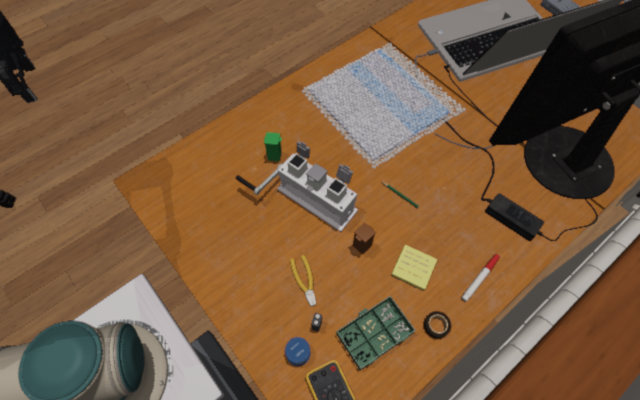

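View pics/top0.png

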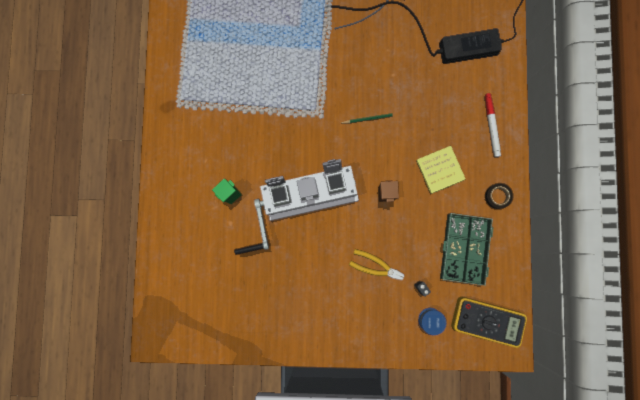

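Both views show the rack (top ≈(308,192)) with three white tubes. The two outer caps stand open (≈(278,184) and (333,166)), the middle one is shut (307,186), and the lever handle is at (250,249). The look-alikes are the green tube (225,190) and the brown tube (389,190), both outside the rack, so I leave them. Next, one close crop of the rack.

Run:
```python
import cv2,numpy as np
a=cv2.imread("pics/top0.png")[145:265,205:405]
b=cv2.imread("pics/side0.png")[120:240,225:365]
a=cv2.resize(a,None,fx=4,fy=4,interpolation=cv2.INTER_CUBIC)
b=cv2.resize(b,None,fx=5,fy=5,interpolation=cv2.INTER_CUBIC)
cv2.imwrite("pics/topc.png",a);cv2.imwrite("pics/sidec.png",b)
```

```text
(no output)
```

View pics/topc.png

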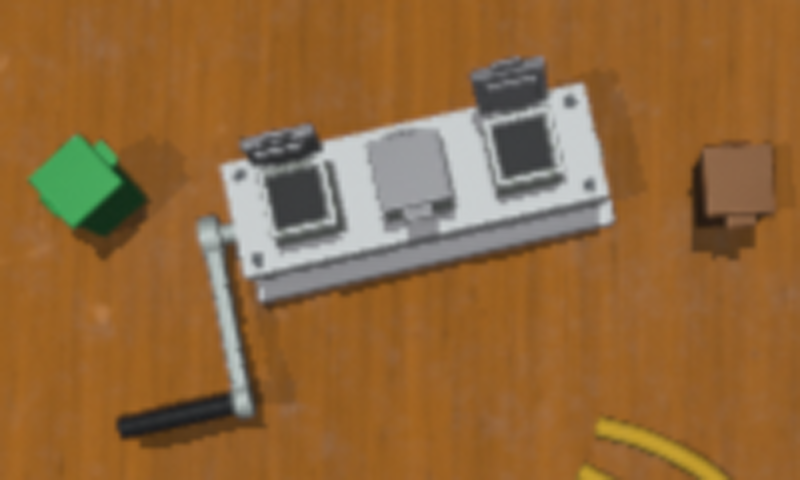

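View pics/sidec.png

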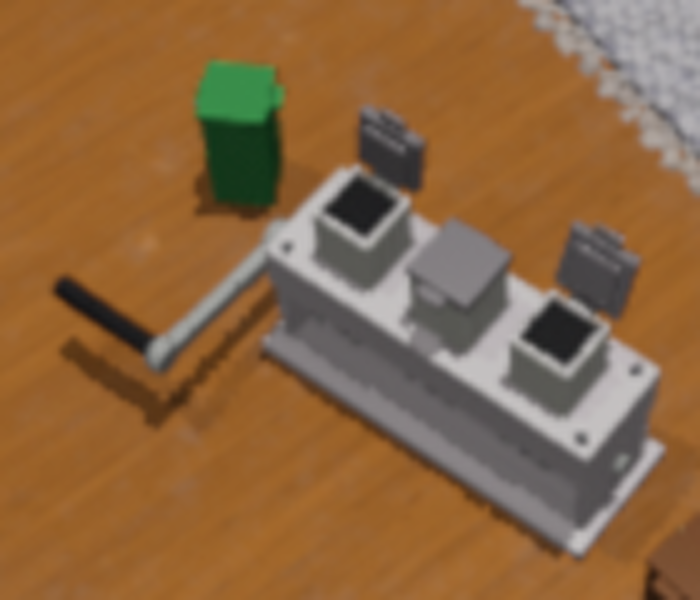

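```bash
cat > h.py <<'E'
import numpy as np
from rig import get_state, imaging
P={n:imaging.camera_params(n) for n in("side","top")}
def proj(n,p):
    T=np.linalg.inv(P[n]["cam_to_world"]); q=P[n]["camera_matrix"]@(T[:3,:3]@p+T[:3,3]); return q[:2]/q[2]
def R(yaw): c,s=np.cos(yaw),np.sin(yaw); return np.array([[c,-s,0],[s,c,0],[0,0,1]])
E
python3 - <<'E'
from h import *
from scipy.optimize import least_squares
L=lambda y,a=0:[-.085*np.cos(.11+a),y,.04+.085*np.sin(.11+a)]
def t(c):return 205+c[0]/4-.4,145+c[1]/4-.4
def s(c):return 225+c[0]/5-.4,120+c[1]/5-.4
obs=[("top",[.035,.095,.086],t((220,167))),("top",[-.035,.095,.086],t((245,277))),("top",[-.035,-.095,.086],t((610,201))),("top",[.035,-.095,.086],t((583,84))),
("top",L(.172),t((121,428))),("top",[0,.054,.12],t((297,198))),("top",[0,-.054,.12],t((524,147))),
("side",[0,.054,.12],s((363,205))),("side",[0,-.054,.12],s((562,332))),("side",[.035,.095,.086],s((350,168))),("side",[-.035,.095,.086],s((268,245))),("side",[.035,-.095,.086],s((658,372))),("side",[-.035,-.095,.086],s((585,458))),("side",L(.172),s((63,287)))]
f=lambda v:np.concatenate([proj(n,R(v[2])@p+[v[0],v[1],0])-o for n,p,o in obs])
r=least_squares(f,[.45,.05,.2],loss="soft_l1"); v=r.x
print(v,np.degrees(v[2]));print(f(v).reshape(-1,2).round(1))
W=lambda p:(R(v[2])@p+[v[0],v[1],0]).round(4)
for y in(.054,0,-.054):
  print("tube",W([0,y,.12]),"hinge",W([.0175,y,.12]))
  for a in(1.5,1.7,1.9,2.1):
    p=W([.0175-.0405*np.cos(a),y,.123+.0405*np.sin(a)]);print(a,p,t and (proj("top",p)-[205,145])*4,(proj("side",p)-[225,120])*5)
print("axle",W([0,.108,.04]),"grip",W(L(.145)),"up",W(L(.145,1.46)))
from scipy.spatial.transform import Rotation as Q
e=get_state()["ee_rot"];print(Q.from_quat(e,scalar_first=True).as_matrix().round(3))
E
```

```text
[0.56368806 0.05299538 0.23356317] 13.382183836280541
[[-2.7 -3.2]
 [-1.6  4.5]
 [ 3.4  2. ]
 [ 2.1 -3.8]
 [-0.5  0.3]
 [ 0.3  0.1]
 [ 0.1  0.3]
 [ 0.4 -0.1]
 [ 0.2 -0.1]
 [-0.9 -3.4]
 [-3.7  1.5]
 [ 4.8 -1.6]
 [ 1.   3.8]
 [-0.  -0.9]]
tube [0.5512 0.1055 0.12  ] hinge [0.5682 0.1096 0.12  ]
1.5 [0.5654 0.1089 0.1634] [278.23174246 154.79145441] [379.54567682 123.41621178]
1.7 [0.5733 0.1108 0.1632] [274.49166431 137.19805287] [391.22579296 111.30248803]
1.9 [0.581  0.1126 0.1613] [271.47089375 120.64070675] [402.72088628 102.00902735]
2.1 [0.5881 0.1143 0.158 ] [269.06876538 105.98507993] [413.25042     95.59816393]
tube [0.5637 0.053  0.12  ] hinge [0.5807 0.057  0.12  ]
1.5 [0.5779 0.0564 0.1634] [396.55380357 128.36060532] [480.47402253 186.41868107]
1.7 [0.5858 0.0583 0.1632] [392.67585919 110.78756839] [491.99262715 173.87944614]
1.9 [0.5935 0.0601 0.1613] [389.29219954  94.30159175] [503.17874883 164.1205285 ]
2.1 [0.6006 0.0618 0.158 ] [386.35113165  79.75791091] [513.28267877 157.2326767 ]
tube [5.762e-01 5.000e-04 1.200e-01] hinge [0.5932 0.0045 0.12  ]
1.5 [0.5904 0.0038 0.1634] [515.23505439 101.9023731 ] [585.00857583 251.73043656]
1.7 [0.5983 0.0057 0.1632] [511.21866065  84.34969139] [596.34765887 238.7423778 ]
1.9 [0.6059 0.0075 0.1613] [507.46734496  68.15658357] [607.01647769 228.61885033]
2.1 [0.6131 0.0092 0.158 ] [503.98833587  53.50365245] [616.83943394 221.09538529]
axle [0.5387 0.1581 0.04  ] grip [0.4479 0.1745 0.0493] up [0.5301 0.194  0.125 ]
[[-0.94   0.34  -0.001]
 [ 0.34   0.94  -0.001]
 [ 0.    -0.002 -1.   ]]
```

The fit is good to within a pixel or less on the tubes and handle: rack at (0.564, 0.053), yaw 13.4°. I'll start moving: shut the fingers and turn −56.6° so that they close along rack x.

```bash
python3 -m inch '[{"claw":-1,"travel":[0.8,-0.8,0],"turn":-0.2},{"claw":-1,"travel":[0.8,-0.8,0],"turn":-0.2},{"claw":-1,"travel":[0.8,-0.8,0],"turn":-0.2},{"claw":-1,"travel":[0.8,-0.8,0],"turn":-0.2},{"claw":-1,"travel":[0.8,-0.8,0],"turn":-0.2}]' 30; python3 -m inch '[{"claw":-1,"travel":[0.8,-0.8,0],"turn":-0.114},{"claw":-1,"travel":[0.8,-0.8,0],"turn":-0.114},{"claw":-1,"travel":[0.8,-0.8,0],"turn":-0.114},{"claw":-1,"travel":[0.8,-0.8,0],"turn":-0.114},{"claw":-1,"travel":[0.8,-0.8,0],"turn":-0.114}]'
```

```text
clock: 0.6
position: [0.3574, 0.378, 0.25]
ee_rot: [0.001, 0.471, 0.882, -0.001]
contact_force: [0.0, 1.0, 0.5]
width: 0.0125
gripper_force: 0.0
clock: 1.1
position: [0.5179, 0.2177, 0.2498]
ee_rot: [0.001, 0.619, 0.785, -0.0]
contact_force: [-0.1, -0.4, -0.2]
width: -0.0002
gripper_force: 0.0
```

```bash
python3 -m inch '[{"claw":-1,"travel":[0.49,-0.48,0],"turn":0},{"claw":-1,"travel":[0.49,-0.48,0],"turn":0},{"claw":-1,"travel":[0.49,-0.48,0],"turn":0},{"claw":-1,"travel":[0.49,-0.48,-0.43],"turn":0},{"claw":-1,"travel":[0.49,-0.48,-0.43],"turn":0}]'
python3 - <<'E'
from h import *
import cv2
a=imaging.get_image("top")[115:255,215:415,::-1];b=imaging.get_image("side")[90:240,225:385,::-1]
cv2.imwrite("pics/m1.png",np.hstack([cv2.resize(a,(400,300)),cv2.resize(b,(320,300))]))
print(get_state()["position"])
E
```

```text
clock: 1.6
position: [0.614, 0.1233, 0.1623]
ee_rot: [-0.0, 0.619, 0.785, -0.0]
contact_force: [-0.5, -0.1, -0.9]
width: 0.0003
gripper_force: 0.0
[0.60935974 0.12386225 0.15824863]
```

View pics/m1.png

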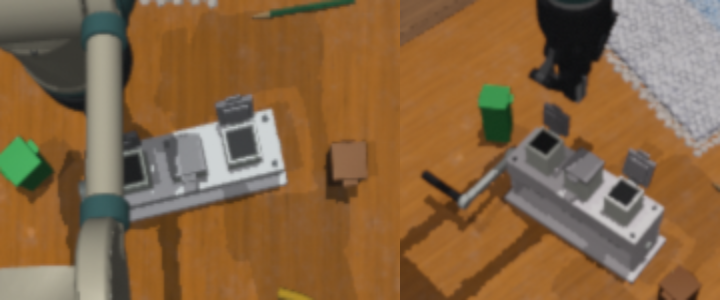

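The closed fingers are behind the lever-end cap (side panel ≈(560,90), cap at (556,120)), clear of everything. Now I push the cap forward and down.

```bash
python3 -m inch '[{"claw":-1,"travel":[-0.11,-0.026,0],"turn":0},{"claw":-1,"travel":[-0.22,-0.052,0],"turn":0},{"claw":-1,"travel":[-0.27,-0.064,-0.02],"turn":0},{"claw":-1,"travel":[-0.316,-0.075,-0.06],"turn":0},{"claw":-1,"travel":[-0.34,-0.08,-0.075],"turn":0}]';  python3 -m inch '[{"claw":-1,"travel":[0,0,0],"turn":0},{"claw":-1,"travel":[0,0,-0.01],"turn":0},{"claw":-1,"travel":[0,0,-0.01],"turn":0}]'
```

```text
clock: 2.2
position: [0.5452, 0.109, 0.1501]
ee_rot: [0.001, 0.618, 0.786, 0.001]
contact_force: [-0.4, -0.6, -0.7]
width: 0.0001
gripper_force: 0.1
clock: 2.5
position: [0.5463, 0.1089, 0.1475]
ee_rot: [0.0, 0.618, 0.786, 0.0]
contact_force: [0.6, -0.3, 0.4]
width: 0.0001
gripper_force: 0.1
```

```bash
for i in 1 2; do python3 -m inch '[{"claw":-1,"travel":[0,0,-0.01],"turn":0},{"claw":-1,"travel":[0,0,-0.01],"turn":0}]'|grep -E "pos|cont"; done;  python3 -m inch '[{"claw":-1,"travel":[0,0,-0.01],"turn":0},{"claw":-1,"travel":[0,0,-0.01],"turn":0}]'
```

```text
position: [0.5458, 0.1088, 0.1451]
contact_force: [0.4, -0.1, 0.7]
position: [0.5461, 0.1089, 0.1449]
contact_force: [-2.2, 0.5, 8.6]
clock: 3.1
position: [0.5466, 0.109, 0.1448]
ee_rot: [0.001, 0.618, 0.786, 0.001]
contact_force: [-5.5, 0.0, 18.5]
width: 0.0
gripper_force: 9.0
```

Contact came at tip height 0.126, the height of a shut cap, so this one is flush. Now over to the far cap.

```bash
python3 -m inch '[{"claw":-1,"travel":[0,0,0.22],"turn":0},{"claw":-1,"travel":[0.1,-0.1,0.4],"turn":0},{"claw":-1,"travel":[0.3,-0.28,0.4],"turn":0},{"claw":-1,"travel":[0.48,-0.465,0.4],"turn":0},{"claw":-1,"travel":[0.48,-0.465,0.4],"turn":0}]';python3 -m inch '[{"claw":-1,"travel":[0,0,-0.1],"turn":0},{"claw":-1,"travel":[0,0,-0.28],"turn":0},{"claw":-1,"travel":[0,0,-0.28],"turn":0}]'
python3 - <<'E'
from h import *
import cv2
a=imaging.get_image("top")[115:255,215:415,::-1];b=imaging.get_image("side")[90:240,225:385,::-1]
cv2.imwrite("pics/m2.png",np.hstack([cv2.resize(a,(400,300)),cv2.resize(b,(320,300))]))
E
```

```text
clock: 3.6
position: [0.6456, 0.0113, 0.221]
ee_rot: [0.002, 0.62, 0.785, 0.0]
contact_force: [-0.8, 0.0, -0.2]
width: -0.0003
gripper_force: 0.0
clock: 3.9
position: [0.6377, 0.0161, 0.1603]
ee_rot: [-0.005, 0.618, 0.786, -0.003]
contact_force: [-0.9, 0.3, -1.0]
width: 0.0002
gripper_force: 0.0
```

View pics/m2.png

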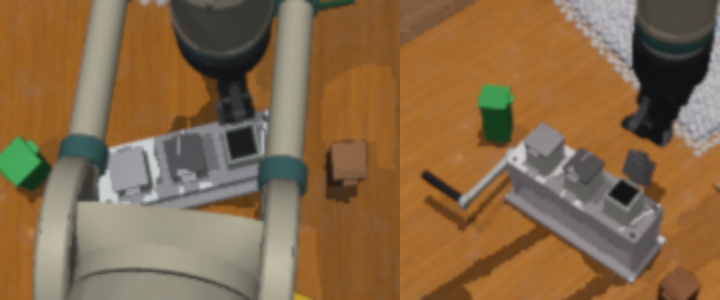

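The first cap is shut (side panel (545,148)), and the fingers stand behind the second one (640,165). I repeat the push.

```bash
python3 -m inch '[{"claw":-1,"travel":[-0.11,-0.026,0],"turn":0},{"claw":-1,"travel":[-0.22,-0.052,0],"turn":0},{"claw":-1,"travel":[-0.27,-0.064,-0.02],"turn":0},{"claw":-1,"travel":[-0.316,-0.075,-0.06],"turn":0},{"claw":-1,"travel":[-0.34,-0.08,-0.075],"turn":0}]'| grep -E "pos|cont";  python3 -m inch '[{"claw":-1,"travel":[0,0,-0.01],"turn":0},{"claw":-1,"travel":[0,0,-0.02],"turn":0},{"claw":-1,"travel":[0,0,-0.02],"turn":0}]'| grep -E "pos|cont"
```

```text
position: [0.5734, -0.0002, 0.1512]
contact_force: [0.2, 0.5, 0.0]
position: [0.5742, -0.0001, 0.1463]
contact_force: [-0.3, -0.4, -0.1]
```

```bash
for i in 1 2; do python3 -m inch '[{"claw":-1,"travel":[0,0,-0.01],"turn":0},{"claw":-1,"travel":[0,0,-0.01],"turn":0}]'|grep -E "pos|cont"; done;  python3 -m inch '[{"claw":-1,"travel":[0,0,-0.01],"turn":0},{"claw":-1,"travel":[0,0,-0.01],"turn":0}]'
```

```text
position: [0.5742, -0.0002, 0.145]
contact_force: [-1.6, -0.1, 3.6]
position: [0.5747, -0.0002, 0.1449]
contact_force: [-3.1, 0.2, 13.9]
clock: 5.4
position: [0.5753, -0.0003, 0.1447]
ee_rot: [0.002, 0.618, 0.786, 0.002]
contact_force: [-5.6, 1.0, 22.5]
width: 0.0
gripper_force: 11.1
```

Both open caps are now pressed shut (contact at 0.126 again, 22 N). Next, lift and go above the lever handle with the fingers half open.

```bash
python3 -m inch '[{"claw":-1,"travel":[0,0,0.22],"turn":0},{"claw":-1,"travel":[-0.1,0.1,0.42],"turn":0},{"claw":0,"travel":[-0.3,0.3,0.42],"turn":0},{"claw":0,"travel":[-0.45,0.5,0.42],"turn":0},{"claw":0,"travel":[-0.62,0.7,0.42],"turn":0}]' 20| grep -E "pos|cont";  python3 -m inch '[{"claw":0,"travel":[-0.02,0.17,0],"turn":0},{"claw":0,"travel":[-0.02,0.17,0],"turn":0},{"claw":0,"travel":[-0.02,0.17,-0.2],"turn":0},{"claw":0,"travel":[-0.02,0.17,-0.4],"turn":0},{"claw":0,"travel":[-0.02,0.17,-0.4],"turn":0}]';  python3 - <<'E'
from h import *
import cv2
a=imaging.get_image("top")[135:275,195:395,::-1];b=imaging.get_image("side")[90:240,225:385,::-1]
cv2.imwrite("pics/m3.png",np.hstack([cv2.resize(a,(400,300)),cv2.resize(b,(320,300))]))
print(get_state()["position"])
E
```

```text
position: [0.4545, 0.134, 0.2246]
contact_force: [-0.2, 1.1, 0.2]
clock: 6.4
position: [0.4476, 0.1656, 0.14]
ee_rot: [-0.003, 0.618, 0.786, -0.004]
contact_force: [-1.0, -0.2, -1.0]
width: 0.0425
gripper_force: 0.0
[0.45163273 0.16647742 0.14434901]
```

View pics/m3.png

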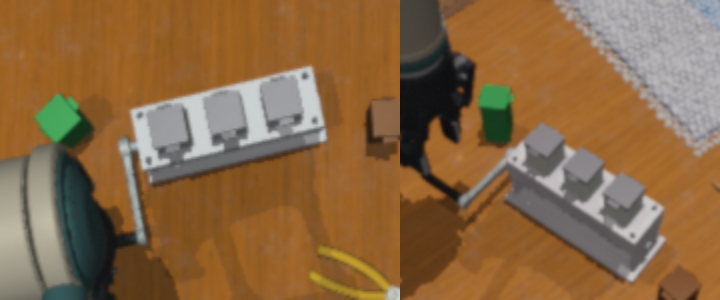

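All three caps lie flat (top panel (168,128), (225,113), (282,100)) and the gripper is over the handle. Next, descend, settle and grip.

```bash
python3 -m inch '[{"claw":0,"travel":[-0.015,0.04,-0.2],"turn":0},{"claw":0,"travel":[-0.015,0.04,-0.35],"turn":0},{"claw":0,"travel":[-0.015,0.04,-0.475],"turn":0},{"claw":0,"travel":[-0.015,0.04,-0.475],"turn":0},{"claw":0,"travel":[-0.015,0.04,-0.475],"turn":0}]'; python3 -m inch '[{"claw":-1,"travel":[0,0,0],"turn":0},{"claw":-1,"travel":[0,0,0],"turn":0},{"claw":-1,"travel":[0,0,0],"turn":0},{"claw":-1,"travel":[0,0,0],"turn":0},{"claw":-1,"travel":[0,0,0],"turn":0}]' 20
```

```text
clock: 7.0
position: [0.4502, 0.175, 0.0509]
ee_rot: [0.001, 0.619, 0.786, 0.001]
contact_force: [-0.3, 0.7, -0.1]
width: 0.043
gripper_force: 0.0
clock: 7.5
position: [0.4474, 0.1746, 0.0503]
ee_rot: [-0.0, 0.618, 0.786, -0.0]
contact_force: [-3.5, -2.0, 6.9]
width: 0.0112
gripper_force: 20.7
```

Run:
```python
import numpy as np
c=np.array([.9728,.2314]);f=lambda p:np.array([*(-.085*np.cos(p)*c),.085*np.sin(p)])/.2
for k,a0 in((0,.11),(5,.84)):
  for i in range(1,6): print((f(.11+.146*(k+i))-f(a0)).round(3))
```

```text
[0.011 0.003 0.061]
[0.03  0.007 0.12 ]
[0.058 0.014 0.175]
[0.093 0.022 0.225]
[0.135 0.032 0.27 ]
[0.048 0.011 0.038]
[0.1   0.024 0.068]
[0.157 0.037 0.09 ]
[0.215 0.051 0.104]
[0.276 0.066 0.109]
```

```bash
python3 -m inch '[{"claw":-1,"travel":[0.011,0.003,0.061],"turn":0},{"claw":-1,"travel":[0.03,0.007,0.12],"turn":0},{"claw":-1,"travel":[0.058,0.014,0.175],"turn":0},{"claw":-1,"travel":[0.093,0.022,0.225],"turn":0},{"claw":-1,"travel":[0.135,0.032,0.27],"turn":0}]'; python3 -m inch '[{"claw":-1,"travel":[0,0,0],"turn":0}]'
```

```text
clock: 8.0
position: [0.4687, 0.1798, 0.1028]
ee_rot: [-0.004, 0.618, 0.786, -0.006]
contact_force: [-12.3, -3.1, 5.4]
width: 0.011
gripper_force: 19.8
clock: 8.1
position: [0.4695, 0.18, 0.1038]
ee_rot: [-0.004, 0.618, 0.786, -0.005]
contact_force: [-11.2, -3.3, 7.2]
width: 0.0112
gripper_force: 20.1
```

```bash
python3 -m inch '[{"claw":-1,"travel":[0.048,0.011,0.045],"turn":0},{"claw":-1,"travel":[0.1,0.024,0.075],"turn":0},{"claw":-1,"travel":[0.157,0.037,0.095],"turn":0},{"claw":-1,"travel":[0.215,0.051,0.106],"turn":0},{"claw":-1,"travel":[0.276,0.066,0.111],"turn":0}]'; python3 -m inch '[{"claw":-1,"travel":[0,0,0],"turn":0},{"claw":-1,"travel":[0,0,0],"turn":0}]';  python3 - <<'E'
from h import *
import cv2
a=imaging.get_image("top")[135:255,215:375,::-1];b=imaging.get_image("side")[110:230,225:385,::-1]
cv2.imwrite("pics/top_up.png",a);cv2.imwrite("pics/side_up.png",b)
cv2.imwrite("pics/m4.png",np.vstack([cv2.resize(x,(400,300),interpolation=2) for x in(a,b)]))
E
```

```text
clock: 8.6
position: [0.5297, 0.1945, 0.1281]
ee_rot: [0.0, 0.618, 0.786, 0.0]
contact_force: [-3.5, -0.3, 2.7]
width: 0.0113
gripper_force: 21.4
clock: 8.8
position: [0.5316, 0.195, 0.1279]
ee_rot: [0.001, 0.618, 0.786, 0.002]
contact_force: [-2.7, -0.2, 9.2]
width: 0.011
gripper_force: 21.9
```

View pics/m4.png

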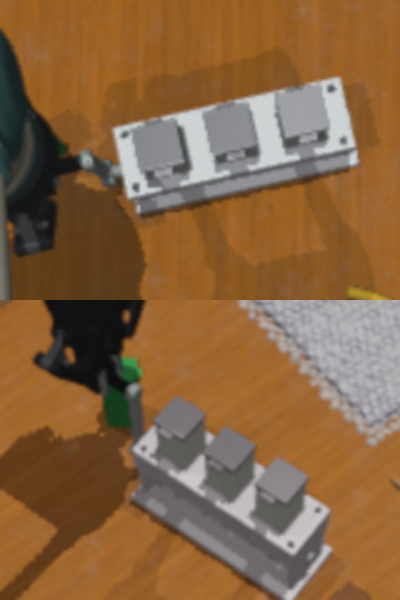

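Run:
```python
from h import *
v=[.5637,.0530,.2336]
for d in(-.006,0,.006):
  p=R(v[2])@np.array([d,.108,.131])+[v[0],v[1],0]
  print(d,((proj("top",p)-[215,135])*2.5).round(1),((proj("side",p)-[225,110])*2.5+[0,300]).round(1))
for z in(.12,.126,.132,.138):
  p=R(v[2])@np.array([-.017,-.054-.017,z])+[v[0],v[1],0]
  print("cap corner",z,((proj("top",p)-[215,135])*2.5).round(1),((proj("side",p)-[225,110])*2.5+[0,300]).round(1))
import cv2
a=cv2.imread("pics/top_up.png")[50:90,20:60];b=cv2.imread("pics/side_up.png")[20:60,35:75]
cv2.imwrite("pics/m5.png",np.hstack([cv2.resize(x,(400,400),interpolation=2) for x in(a,b)]))
```

```text
-0.006 [ 88.8 170.3] [128.9 393.4]
0 [ 87.2 162.4] [133.2 389. ]
0.006 [ 85.5 154.5] [137.5 384.6]
cap corner 0.12 [328.9 133.7] [284.9 513.9]
cap corner 0.126 [329.1 132.7] [285.2 510.4]
cap corner 0.132 [329.2 131.8] [285.4 506.9]
cap corner 0.138 [329.4 130.8] [285.7 503.3]
```

View pics/m5.png

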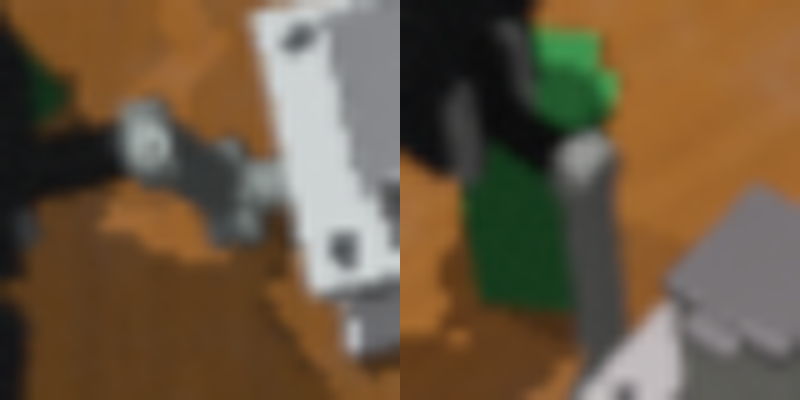

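The lever end measures 1–2 mm past upright, and the TCP agrees (+1.6 mm). All caps are shut and the tubes are up. I'll make a tiny correction and a slightly firmer grip.

```bash
python3 -m inch '[{"claw":-1,"travel":[-0.007,-0.002,0],"turn":0},{"claw":-1,"travel":[-0.007,-0.002,0],"turn":0},{"claw":-1,"travel":[-0.007,-0.002,0],"turn":0},{"claw":-1,"travel":[-0.007,-0.002,0],"turn":0}]' 30;python3 -m inch '[{"claw":-1,"travel":[0,0,0],"turn":0},{"claw":-1,"travel":[0,0,0],"turn":0},{"claw":-1,"travel":[0,0,0],"turn":0},{"claw":-1,"travel":[0,0,0],"turn":0}]'
```

```text
clock: 9.3
position: [0.5301, 0.1946, 0.1279]
ee_rot: [0.001, 0.618, 0.786, 0.002]
contact_force: [-2.0, -0.2, 8.4]
width: 0.0106
gripper_force: 29.2
clock: 9.7
position: [0.5301, 0.1946, 0.1279]
ee_rot: [0.001, 0.618, 0.786, 0.002]
contact_force: [-2.3, 0.0, 7.9]
width: 0.0107
gripper_force: 29.2
```

Steady, at rack x ≈ 0, with a firm hold. Handing in.

```bash
python3 -c "
from rig import ticket
print(ticket.sign_off())"
```

```text
the job is handed in; nothing more can be done
None
```

Both open caps are pressed shut, the third was already shut, and the lever is held upright with the three tubes raised; I never moved near the side cutters, note pad or pencil, and handed the job in at about 9.7 s on the robot's clock.

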